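# Close the oil filler of the vacuum pump

### The arm

A 7-joint arm with a two-finger parallel gripper is mounted at the origin on a cart in front of the work surface, level with it; the furniture and walls round the work are solid. World frame = base frame: x ahead of the robot, y to its left, z up, the work surface at z = 0. Lengths are in mm, angles in rad, forces in N, time in s.
With the tool pointing down it reaches from about 425 to 875 mm from the base axis. Payload 4.7 kg.
Tool frame: the origin (TCP) lies at the very end of the fingers, on their centre line; the grasp point (between the pads) lies 19 mm behind it (env.hold_point_z is the distance from the TCP to the grasp point, in mm); z points along the fingers, y is the line along which they close (so a half turn about z gives the same grasp; the last joint's range is limited). The gripper opens to 87 mm and grips with 3 to 60 N. Pads are 19 mm wide; open, the fingers measure 117 mm over their backs; the gripper's body (75 mm by 190 mm) begins 51 mm behind the grasp point.
Start: joints at [1.159, 0.321, -0.07, 1.45, 0.023, 1.371, -0.057], TCP at [268.465, -591.99, 222.587] pointing down, gripper open.
Joint ranges: [-2.86, 2.86], [-0.3, 2.09], [-1.38, 1.24], [0.06, 2.45], [-1.56, 4.7], [0.09, 2.05], [-2.69, 2.69]. Speed limits (rad/s): [2.57, 2.57, 3.14, 3.14, 3.14, 3.14, 3.14].

### API

Orientations are given as a unit quaternion [w, x, y, z].
In Python, from station import env, cams, ticket gives the robot as it stands.
- The arm moves only by the tool apply_moves, never from a script. Its argument "rows" is a list of rows, each a list of 2 entries, a list of its own where there are three numbers: the shift along the world's x, y, z in m, then the turn, a rotation vector about the world's x, y, z in degrees. A call has 1 to 8 rows; each row is the pose to reach, as a shift and turn from the pose commanded when the call began; what a row does not reach only later rows make up. A row lasts 1/10 s, in which the tool goes at most 50 mm and 8.59 degrees, less where a joint would pass 70% of its speed; a pose out of reach is approached as far as the arm can. A call with a gripper value outside its range is refused whole. "hand" is the closure, from 0 (fully open) to 1 (shut), set as the call begins (left out, the last holds). The fingers move at their own pace and stop on an object; "force" is the grip in N (left out, the last holds). Time passes only in rows, so rows that repeat a pose let the fingers close. It gives the time, the measured TCP pose, the force, the opening and the grip force at its end, in the units of the state.
- env.observe(): the state, without advancing time (a new reading comes with each control period).
- cams.grab_frame(name): name is "side" or "top"; returns the picture (420x560x3 uint8, red, green, blue); there is no depth.
- cams.camera_params(name): a dict with "fx", "fy", "cx", "cy" (pixels), "rvec" (rotation vector, rad) and "tvec" (3), from world to camera coordinates, as OpenCV has them. Camera axes: x right, y down, z forward; pixel columns grow to the right and rows downward; lengths in mm; the calibration is good to about 2 mm. A picture is of the moment at which its call begins. camera_params takes no time and is no camera call.
- ticket.job_done(): hands the job in; it is judged then, once.
The state is a dict: "time_s": time; "q": joint angles; "dq": joint speeds; "tau": joint torques, N m; "position": TCP position; "eef_rot": TCP orientation; "force": force on the tool from outside, world axes, zero at the start; "wrist_torque": the same for the moment, N m; "gripper_width": opening from 0.0 (shut) to 1.0 (fully open); "finger_force": force on a finger pad.
Only numpy, scipy, OpenCV 4.12 (cv2) and the standard library are available. Lean on these libraries where they do the work, as an engineer would, in place of code of your own. Each camera call takes 0.05 s, during which the arm holds its last target. There are 200 camera calls.

### The job

The vacuum pump has been topped up with oil and needs closing. Set the yellow filler cap level on its neck, turn it backward (anticlockwise from above) until the thread starts drop in, then screw it clockwise until it is fully home, never letting it go on crooked, and let go of it. Then fold the hinged metal cover down over the cap until it is fully closed, leaving the oil canister, the mixing cup and the pliers where they stand.

Things in the scene. Friction and masses are not known exactly. Their poses are not given: they have to be found in the camera images.
- cap: Loose yellow ribbed filler cap, 54 mm across, 32 mm high, 0.05-0.09 kg, lying open side down. Origin: centre of its lower edge; z up through its closed top. Inside, 3 mm above the lower edge, three round lugs (4 mm thick, 120 degrees apart) reach in to 18.5 mm from the axis; the underside of its top is 27 mm above the lower edge. Grip it anywhere round the side.
- neck_rim (a point): Centre of the rim of the pump's fixed upright filler neck: 35 mm across (1 mm radial play to the lugs), top 7 mm tapering to 27 mm; 36 mm above the casing top, 111 mm above the bench; axes as the pump's. It has a three-start right-hand thread: three ridges of 70 degrees, each with a stop rib at its lower, clockwise end. How it is clocked varies, is not given and must be felt.
- cap_started (a point): Where the cap's origin comes to rest when its lugs have dropped in at the thread starts (22.5 mm below the rim). While the lugs ride on top of ridges or ribs the origin is 4 to 12 mm higher: clockwise they meet a rib, anticlockwise they climb up to 5 mm and drop off the ridge ends within at most 100 degrees. The drop is 25 degrees wide; beyond it, anticlockwise, a rib stops the cap.
- cap_home (a point): Where the cap's origin is when screwed fully home (27 mm below the rim, 9 mm above the casing top): from the drop, 70 to 97 degrees clockwise sink it 5 mm until it rests on the rim and the lugs meet the stop ribs.
- pump: Fixed green vacuum pump: casing 132 (x) x 130 (y) mm, flat top 75 mm above the bench; grey motor on its -y side, with switch box 116 mm high, to 216 mm from the origin. Origin: on the bench below the neck's axis; x points from the front (sight glass) to the back edge, where the cover is hinged; z up.
- cover (a joint): Hinge angle (rad) of the bare-metal cover: 0 closed over the cap, growing as it folds up and back; starts at 2.25 to 2.5, end 2.6. Friction 0.16 N m holds it at any angle; 0.12 kg. A bent sheet 80 mm wide: 42 mm riser at the hinge, 105 mm roof, open in front. Closed, its roof is 1.5 mm above a cap that is home; a cap not home keeps it from closing.
- cover_hinge (a point): Middle of the cover's hinge line on the pump's back edge, 57 mm behind the neck's axis and 2 mm above the casing top; the line runs along the pump's y.
- cover_edge (a point): Middle of the cover's free edge, a rolled round bar 10 mm thick and 80 mm long parallel to the hinge line, 105 mm in front of and 42 mm above the hinge when closed. It can be pinched from above while the cover stands between 2.5 and 0.8 rad and led round the hinge (at first mostly upward); below that push it over from behind, then press the roof down from above.
- canister: White oil canister with a black cap, 66 x 77 x 127 mm, loose on the bench; origin at the centre of its underside.
- cup_mix: Off-white empty mixing cup, 70 mm across, 71 mm high, loose on the bench; origin at the centre of its underside.
- pliers: Blue-handled pliers, 111 x 159 x 12 mm, lying loose on the bench; origin at the centre of its underside.
There are look-alikes about, which are no part of the job. Of the things that look like the cap, take the one that is nearest to the robot's base at the start.

How it is judged:
By the outcome, as a careful person would: the job done as asked, in the order asked, and still so for the second after the job is handed in, with the robot touching nothing.
It also fails if it takes over 72 s, if anything falls off the work surface, if the arm or the gripper's body presses on something with over 40 N, if the wrist force passes 120 N, or if a joint passes its speed limit or range.

## Working session

There is one attempt and no reset: what is moved stays moved. The work goes in short steps, Python scripts to look and compute and a tool call to move; the robot and the scene stay as the last step left them, time stands still between calls to the robot, and variables do not carry over. Pictures are saved under pics/ and viewed, at most 10 in all, crops included, and the job is handed in when it is done.

Besides the shell and the picture viewer there is one more tool, called after "Emit:" by a JSON object that holds its "fn" and its "kwargs". apply_moves: Moves the arm, as the interface text tells. Its arguments: {"type":"object","properties":{"rows":{"type":"array","items":{"type":"array"}},"hand":{"type":"number"},"force":{"type":"number"}},"required":["rows"]}

```bash
mkdir -p pics; ls; python3 - <<'E'
from station import env,cams,ticket
import cv2
for n in("side","top"):
    cv2.imwrite(f"pics/{n}0.png",cams.grab_frame(n)[:,:,::-1])
    p=cams.camera_params(n);print(n,p)
s=env.observe();print(s,env.hold_point_z)
E
```

```text
pics
side {'fx': 505.156850851589, 'fy': 505.156850851589, 'cx': 276.9053555758589, 'cy': 206.45985536753227, 'rvec': array([ 2.06054181,  0.05551168, -0.01691793]), 'tvec': array([-580.13678862,   96.69863494, 1448.74657632])}
top {'fx': 387.17076555213885, 'fy': 387.17076555213885, 'cx': 277.59105809137253, 'cy': 206.56571588854965, 'rvec': array([ 2.22720546, -2.16444372,  0.04545214]), 'tvec': array([  44.90337862,  574.87395701, 1095.80926483])}
{'time_s': 0.1, 'q': array([ 1.15913232,  0.32175043, -0.07009095,  1.45153684,  0.02263439,
        1.37078902, -0.05688436]), 'dq': array([ 0.00010104, -0.00103125,  0.00251726, -0.00269785, -0.00021071,
       -0.00061804, -0.0010142 ]), 'tau': array([-5.33420334e-04, -4.92572558e+01, -4.06021597e-01, -3.13397849e+01,
       -6.41748821e-02,  3.95259995e-02,  6.71270527e-05]), 'position': array([ 268.20929834, -591.55271532,  221.57804524]), 'eef_rot': array([-8.14041928e-04,  9.77419814e-01,  2.11304961e-01, -2.39157605e-04]), 'force': array([ 0.18495224,  0.01274115, -0.06133102]), 'wrist_torque': array([-0.01861838,  0.02492719,  0.01802339]), 'finger_force': 0.0, 'gripper_width': 0.9979608171675287} 18.700000000000003
```

View pics/top0.png

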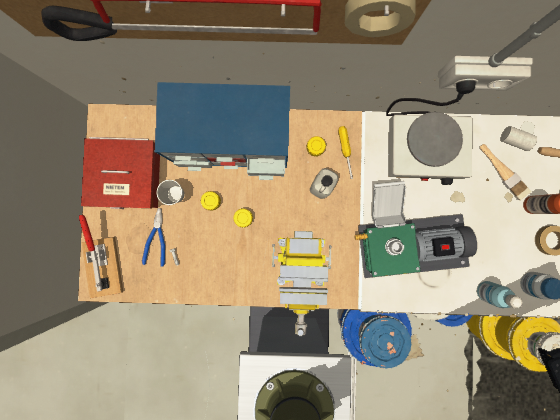

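View pics/side0.png

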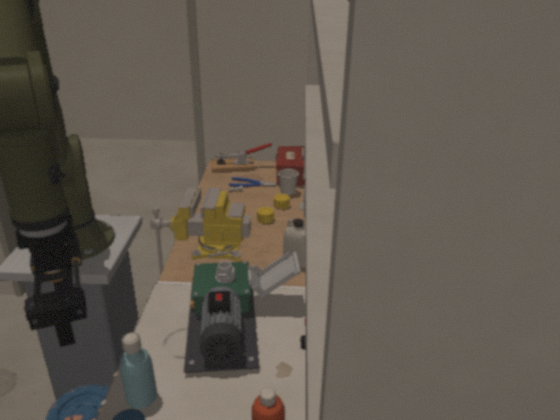

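Top view: yellow caps at (243,217), (210,200) and (316,146); pump neck at (395,246); cover folded back, with its edge near (388,183). Side view: caps at (265,215) and (281,201), neck at (225,268).

```bash
cat > h.py <<'E'
from station import env,cams,ticket
import cv2,numpy as np
from scipy.spatial.transform import Rotation as R
def cam(n):
    p=cams.camera_params(n);K=np.array([[p['fx'],0,p['cx']],[0,p['fy'],p['cy']],[0,0,1]])
    return K,cv2.Rodrigues(np.array(p['rvec']))[0],np.array(p['tvec']).ravel()
def back(n,u,v,z):
    K,Rm,t=cam(n);d=Rm.T@np.linalg.solve(K,[u,v,1.]);c=-Rm.T@t
    return c+d*(z-c[2])/d[2]
def proj(n,P):
    K,Rm,t=cam(n);q=(Rm@np.atleast_2d(P).T).T+t;q=q@K.T;return q[:,:2]/q[:,2:]
def tri(a,b):
    A=[];y=[]
    for n,(u,v) in(("top",a),("side",b)):
        K,Rm,t=cam(n);P=K@np.c_[Rm,t]
        for i,w in((0,u),(1,v)):
            r=w*P[2]-P[i];A.append(r[:3]);y.append(-r[3])
    return np.linalg.lstsq(np.array(A),np.array(y),rcond=None)[0]
E
python3 - <<'E'
from h import *
np.set_printoptions(precision=1,suppress=True)
im=cams.grab_frame("top");sd=cams.grab_frame("side")
hsv=cv2.cvtColor(im,cv2.COLOR_RGB2HSV)
m=cv2.inRange(hsv,(24,150,120),(34,255,255))
n,l,s,c=cv2.connectedComponentsWithStats(m)
for i in range(1,n):
    if s[i,4]>60:print(s[i],c[i],back("top",*c[i],32))
print("base",proj("top",[0,0,0]),"neck",back("top",395,246,111))
print("tri neck",tri((395,246),(225,266)))
g=cv2.inRange(hsv,(60,100,40),(85,255,200));n,l,s,c=cv2.connectedComponentsWithStats(g)
for i in range(1,n):
    if s[i,4]>100:print("green",s[i],c[i])
cv2.imwrite("pics/c1.png",np.hstack([cv2.resize(im[165:285,345:485,::-1],None,fx=4,fy=4,interpolation=3)]))
cv2.imwrite("pics/c2.png",cv2.resize(sd[190:370,170:320,::-1],None,fx=3.3,fy=3.3,interpolation=3))
E
```

```text
[340 127   9  29 147] [344.  140.9] [ 764.3 -121.6   32. ]
[307 137  19  19 273] [315.8 145.8] [748.1 -42.   32. ]
[201 192  19  18 276] [209.8 200.4] [584.5 252.9  32. ]
[233 208  20  19 273] [242.6 217.6] [538.7 158.8  32. ]
[278 238  47  28 590] [300.4 257.1] [432.7  -6.7  32. ]
[289 304  30  10 184] [302.5 307.9] [292.2 -16.2  32. ]
[482 316  31  44 451] [492.2 335.6] [ 232.  -542.8   32. ]
[ 512  317   48   55 1017] [530.4 340.2] [ 222.6 -648.2   32. ]
base [[293.5 409.7]] neck [ 475.1 -246.9  111. ]
tri neck [ 472.8 -249.1  104.2]
green [ 363  223   57   54 2056] [390.6 250.9]
```

View pics/c1.png

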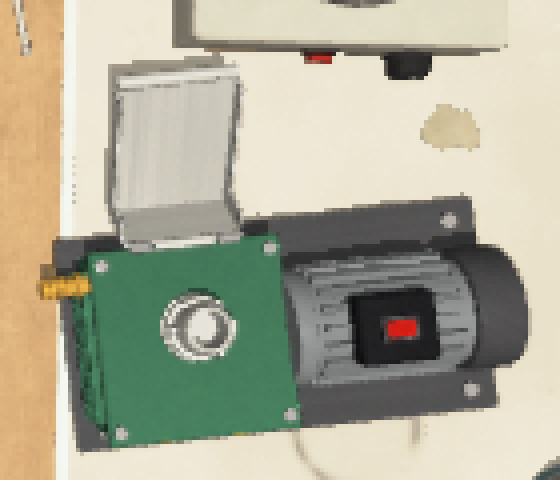

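View pics/c2.png

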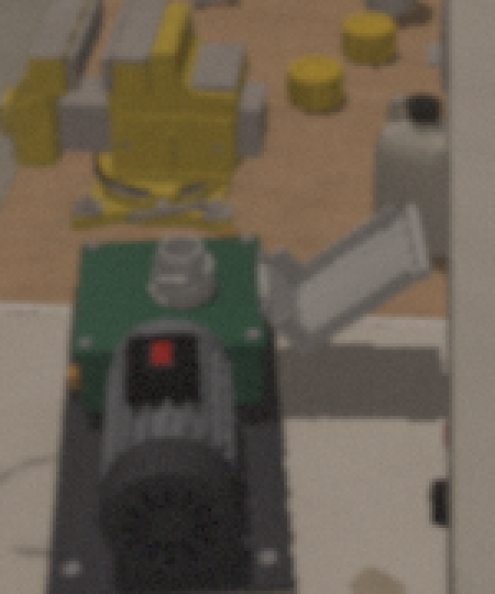

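Crops: neck rim centre is about (396,246.4) in top and (225.2,264.8) in side. Casing-top screws sit at crop pixels (101,266), (270,247), (292,414) and (121,433). The cover is folded back with its bar on the far (+x) side.

```bash
python3 - <<'E'
from h import *
np.set_printoptions(precision=1,suppress=True)
px=[(x/4+345-.4,y/4+165-.4) for x,y in[(101,266),(270,247),(292,414),(121,433)]]
P=np.array([back("top",*p,75) for p in px]);print(P,P.mean(0))
for i in range(4):
    d=P[(i+1)%4]-P[i];print(np.hypot(*d[:2]),np.degrees(np.arctan2(d[1],d[0])))
print("neck top-only",back("top",395.7,246.2,111),"tri",tri((395.7,246.2),(225,264.6)))
# fit cap by silhouette in top & side
from scipy.optimize import minimize
def mask(n):
    h=cv2.cvtColor(cams.grab_frame(n),cv2.COLOR_RGB2HSV)
    return cv2.inRange(h,(22,110,50),(36,255,255))
def fit(x0):
    for n in("top","side"):
        m=mask(n);uv=proj(n,[x0[0],x0[1],16])[0].astype(int)
        k,l,s,c=cv2.connectedComponentsWithStats(m);
        i=min(range(1,k),key=lambda i:np.hypot(*(c[i]-uv))if s[i,4]>40 else 1e9)
        a=np.linspace(0,6.28,40);b=np.c_[27*np.cos(a),27*np.sin(a)]
        def box(x):
            q=proj(n,np.vstack([np.c_[b+x,0*a],np.c_[b+x,0*a+32]]));return np.r_[q.min(0),q.max(0)]
        t=np.r_[s[i,:2]-.5,s[i,:2]+s[i,2:4]-.5]
        r=minimize(lambda x:((box(x)-t)**2).sum(),x0,method='Nelder-Mead')
        print(n,s[i],r.x,r.fun,box(r.x)-t)
fit([538,158])
# cover edge
e=[back("top",x/4+345-.4,y/4+165-.4,120) for x,y in[(117,78),(240,72)]];print("edge",e)
h=[back("top",x/4+345-.4,y/4+165-.4,77) for x,y in[(125,245),(240,235)]];print("hinge",h)
s=env.observe();print(R.from_quat(s['eef_rot'],scalar_first=True).as_matrix())
E
```

```text
[[ 511.5 -189.4   75. ]
 [ 527.5 -302.9   75. ]
 [ 416.1 -319.1   75. ]
 [ 400.1 -204.8   75. ]] [ 463.8 -254.    75. ]
114.62257289583725 -81.952972484114
112.56623791273499 -171.75145582566054
115.38482934354373 97.9649667279093
112.4008806466335 7.8603438491118585
neck top-only [ 474.6 -248.7  111. ] tri [ 472.8 -249.6  108.5]
top [233 208  20  20 293] [538.9 160.1] 0.33680972623859723 [ 0.   0.4 -0.  -0.4]
side [258 208  16  15  91] [538.  157.7] 4.441128777741933 [-0.8 -1.3  0.8  1.2]
edge [array([ 633.9, -187.1,  120. ]), array([ 640. , -266.6,  120. ])]
hinge [array([ 526. , -204.8,   77. ]), array([ 535., -282.,   77.])]
[[ 0.9  0.4 -0. ]
 [ 0.4 -0.9  0. ]
 [-0.  -0.  -1. ]]
```

Emit:
{"fn": "apply_moves", "kwargs": {"rows": [[[0.017,0.047,0.01],[0,0,0]],[[0.034,0.094,0.02],[0,0,0]],[[0.051,0.141,0.02],[0,0,0]],[[0.068,0.188,0.02],[0,0,0]],[[0.085,0.235,0.02],[0,0,0]],[[0.102,0.282,0.02],[0,0,0]],[[0.119,0.329,0.02],[0,0,0]],[[0.136,0.376,0.02],[0,0,0]]], "hand": 0}}

```text
time_s: 1.1
position: [404.2, -215.7, 242.8]
eef_rot: [0.001, 0.977, 0.211, 0.0]
force: [1.7, 0.1, -0.1]
gripper_width: 1.001
finger_force: 0.0
```

Emit:
{"fn": "apply_moves", "kwargs": {"rows": [[[0.017,0.047,0],[0,0,0]],[[0.034,0.094,0],[0,0,0]],[[0.051,0.141,0],[0,0,0]],[[0.068,0.188,0],[0,0,0]],[[0.085,0.235,0],[0,0,0]],[[0.102,0.282,0],[0,0,0]],[[0.119,0.329,0],[0,0,0]],[[0.1345,0.3755,-0.02],[0,0,0]]]}}

```text
time_s: 1.9
position: [539.7, 157.9, 226.2]
eef_rot: [0.0, 0.977, 0.211, 0.003]
force: [0.8, -1.0, 0.6]
gripper_width: 1.0
finger_force: 0.0
```

Emit:
{"fn": "apply_moves", "kwargs": {"rows": [[[0,0,-0.05],[0,0,0]],[[0,0,-0.1],[0,0,0]],[[0,0,-0.15],[0,0,0]],[[0,0,-0.18],[0,0,0]],[[0,0,-0.2],[0,0,0]],[[0,0,-0.214],[0,0,0]],[[0,0,-0.214],[0,0,0]]]}}

```text
time_s: 2.6
position: [536.2, 154.8, 8.0]
eef_rot: [-0.0, 0.977, 0.211, -0.002]
force: [-0.2, 0.1, -0.5]
gripper_width: 1.004
finger_force: 0.0
```

Emit:
{"fn": "apply_moves", "kwargs": {"rows": [[[0,0,0],[0,0,0]],[[0,0,0],[0,0,0]],[[0,0,0],[0,0,0]],[[0,0,0],[0,0,0]],[[0,0,0],[0,0,0]],[[0,0,0],[0,0,0]]], "hand": 0.6, "force": 5}}

```text
time_s: 3.2
position: [537.9, 155.5, 10.3]
eef_rot: [0.0, 0.977, 0.211, 0.0]
force: [-1.1, 0.1, 3.7]
gripper_width: 0.632
finger_force: 5.0
```

Emit:
{"fn": "apply_moves", "kwargs": {"rows": [[[0,0,0],[0,0,0]],[[0,0,0],[0,0,0]]], "hand": 0}}

```text
time_s: 3.4
position: [537.4, 155.1, 9.6]
eef_rot: [0.0, 0.977, 0.211, -0.0]
force: [-0.2, 0.4, -0.0]
gripper_width: 0.736
finger_force: 0.0
```

Emit:
{"fn": "apply_moves", "kwargs": {"rows": [[[0,0,0],[0,0,8.5]],[[0,0,0],[0,0,17]],[[0,0,0],[0,0,25]],[[0,0,0],[0,0,33]],[[0,0,0],[0,0,41]],[[0,0,0],[0,0,49]],[[0,0,0],[0,0,57]],[[0,0,0],[0,0,65]]]}}

```text
time_s: 4.2
position: [537.4, 155.0, 9.5]
eef_rot: [0.0, 0.709, 0.705, -0.0]
force: [0.5, -0.9, -0.4]
gripper_width: 1.001
finger_force: 0.0
```

Emit:
{"fn": "apply_moves", "kwargs": {"rows": [[[0,0,0],[0,0,8.5]],[[0,0,0],[0,0,17]],[[0,0,0],[0,0,25]],[[0,0,0],[0,0,25]],[[0,0,0],[0,0,25]]]}}

```text
time_s: 4.7
position: [537.4, 155.1, 9.5]
eef_rot: [-0.0, 0.543, 0.84, -0.0]
force: [-0.0, 0.8, 0.1]
gripper_width: 1.001
finger_force: 0.0
```

Emit:
{"fn": "apply_moves", "kwargs": {"rows": [[[0,0,0],[0,0,0]],[[0,0,0],[0,0,0]],[[0,0,0],[0,0,0]],[[0,0,0],[0,0,0]],[[0,0,0],[0,0,0]],[[0,0,0],[0,0,0]]], "hand": 0.6, "force": 30}}

```text
time_s: 5.3
position: [537.6, 155.3, 9.7]
eef_rot: [0.0, 0.542, 0.841, 0.0]
force: [-0.2, 0.2, 0.3]
gripper_width: 0.621
finger_force: 30.0
```

Emit:
{"fn": "apply_moves", "kwargs": {"rows": [[[0,0,0.04],[0,0,0]],[[0,0,0.08],[0,0,0]],[[0,0,0.12],[0,0,0]],[[0,0,0.16],[0,0,0]],[[-0.005,-0.03,0.19],[0,0,-6]],[[-0.011,-0.07,0.2],[0,0,-12]],[[-0.018,-0.115,0.2],[0,0,-18]],[[-0.025,-0.16,0.2],[0,0,-24]]]}}

```text
time_s: 6.1
position: [512.1, -6.0, 210.0]
eef_rot: [0.001, 0.706, 0.708, 0.0]
force: [1.4, -1.1, -0.5]
gripper_width: 0.617
finger_force: 30.0
```

Emit:
{"fn": "apply_moves", "kwargs": {"rows": [[[-0.007,-0.045,0],[0,0,-5]],[[-0.014,-0.09,0],[0,0,-10]],[[-0.021,-0.135,0],[0,0,-15]],[[-0.028,-0.18,0],[0,0,-20]],[[-0.034,-0.22,0],[0,0,-24]],[[-0.038,-0.244,0],[0,0,-26]],[[-0.038,-0.244,0],[0,0,-26]]]}}

```text
time_s: 6.8
position: [473.0, -252.8, 209.1]
eef_rot: [-0.0, 0.848, 0.53, -0.0]
force: [-0.0, -1.1, -1.2]
gripper_width: 0.62
finger_force: 30.0
```

```bash
python3 - <<'E'
from h import *
np.set_printoptions(precision=2,suppress=True)
s=env.observe();print(s['position'],s['q'],s['eef_rot'],s['force'],s['gripper_width'])
a=cams.grab_frame("side");b=cams.grab_frame("top")
p=proj("side",[s['position']-[0,0,9.5]])[0];print(p, proj("top",[s['position']-[0,0,9.5]]))
o=np.zeros((480,800,3),np.uint8)
o[:,:400]=cv2.resize(a[170:290,170:270],(400,480),interpolation=3)[:,:,::-1];o[:,400:]=cv2.resize(b[185:305,345:445],(400,480),interpolation=3)[:,:,::-1]
cv2.imwrite("pics/d.png",o)
E
```

```text
[ 473.04 -252.76  209.08] [ 1.34  0.19 -0.99  1.73  0.16  1.32 -0.14] [-0.    0.85  0.53 -0.  ] [-0.01 -1.08 -1.17] 0.6202603126096531
[223.83 231.28] [[408.66 249.03]]
```

View pics/d.png

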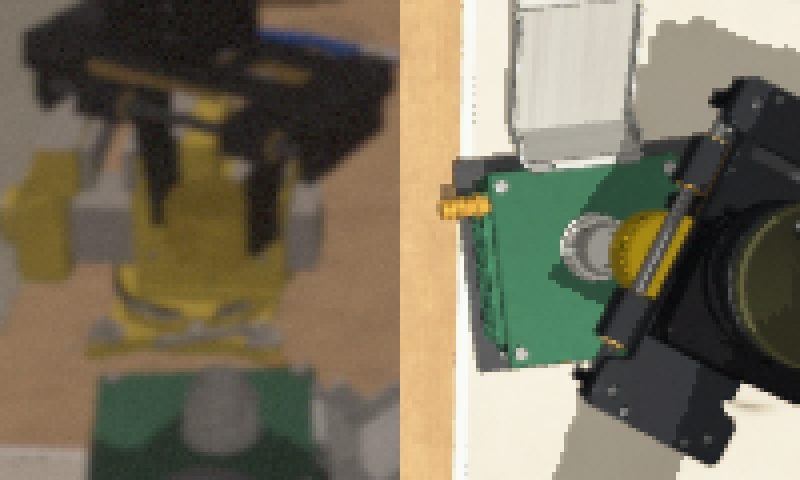

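Cap is held level between the fingers (top crop (650,250)) and sits to the right of the neck only through camera parallax.

Emit:
{"fn": "apply_moves", "kwargs": {"rows": [[[0,0,-0.04],[0,0,0]],[[0,0,-0.07],[0,0,0]],[[0,0,-0.084],[0,0,0]],[[0,0,-0.084],[0,0,0]],[[0,0,-0.084],[0,0,0]]]}}

```text
time_s: 7.4
position: [475.6, -247.9, 126.8]
eef_rot: [0.001, 0.846, 0.534, 0.001]
force: [-0.3, 0.6, -0.1]
gripper_width: 0.62
finger_force: 30.0
```

Emit:
{"fn": "apply_moves", "kwargs": {"rows": [[[-0.001,-0.001,0],[0,0,0]],[[-0.001,-0.001,-0.005],[0,0,0]],[[-0.001,-0.001,-0.01],[0,0,0]],[[-0.001,-0.001,-0.013],[0,0,0]],[[-0.001,-0.001,-0.013],[0,0,0]]]}}

```text
time_s: 7.9
position: [473.1, -249.7, 112.1]
eef_rot: [-0.0, 0.846, 0.533, -0.0]
force: [-0.4, 0.1, -0.7]
gripper_width: 0.622
finger_force: 30.0
```

```bash
python3 - <<'E'
from h import *
np.set_printoptions(precision=2,suppress=True)
s=env.observe();print(s['position'],s['force'],s['wrist_torque'],s['q'])
E
```

```text
[ 473.07 -249.67  112.14] [-0.39  0.14 -0.73] [ 0.03 -0.08  0.01] [ 1.28  0.29 -0.96  1.85  0.26  1.14 -0.22]
```

Emit:
{"fn": "apply_moves", "kwargs": {"rows": [[[0,0,-0.002],[0,0,0]],[[0,0,-0.004],[0,0,0]],[[0,0,-0.004],[0,0,0]]]}}

```text
time_s: 8.2
position: [473.4, -250.3, 108.7]
eef_rot: [0.0, 0.846, 0.533, -0.0]
force: [-1.0, -1.7, 1.1]
gripper_width: 0.625
finger_force: 30.0
```

Emit:
{"fn": "apply_moves", "kwargs": {"rows": [[[0,0,-0.002],[0,0,0]],[[0,0,-0.004],[0,0,0]],[[0,0,-0.004],[0,0,0]]]}}

```text
time_s: 8.5
position: [474.1, -249.9, 106.2]
eef_rot: [0.001, 0.846, 0.533, -0.0]
force: [-2.9, 0.6, 9.1]
gripper_width: 0.622
finger_force: 30.0
```

Emit:
{"fn": "apply_moves", "kwargs": {"rows": [[[-0.0005,0,0],[0,0,5]],[[-0.0005,0,0],[0,0,10]],[[-0.0005,0,0],[0,0,15]],[[-0.0005,0,0],[0,0,20]]]}}

```text
time_s: 8.9
position: [474.8, -249.6, 105.9]
eef_rot: [0.001, 0.74, 0.673, 0.001]
force: [0.1, -0.0, -0.9]
gripper_width: 0.624
finger_force: 30.0
```

Emit:
{"fn": "apply_moves", "kwargs": {"rows": [[[0,0,0],[0,0,5]],[[0,0,0],[0,0,10]],[[0,0,0],[0,0,15]],[[0,0,0],[0,0,15]]]}}

```text
time_s: 9.3
position: [473.0, -249.7, 104.6]
eef_rot: [-0.0, 0.647, 0.763, 0.0]
force: [-0.4, -0.5, 0.2]
gripper_width: 0.621
finger_force: 30.0
```

Emit:
{"fn": "apply_moves", "kwargs": {"rows": [[[0.0005,0,-0.002],[0,0,0]],[[0.0005,0,-0.004],[0,0,0]],[[0.0005,0,-0.004],[0,0,0]]]}}

```text
time_s: 9.6
position: [473.7, -250.2, 103.2]
eef_rot: [0.0, 0.648, 0.762, -0.001]
force: [-7.3, 1.8, 19.7]
gripper_width: 0.621
finger_force: 30.0
```

Emit:
{"fn": "apply_moves", "kwargs": {"rows": [[[0,0,-0.002],[0,0,0]],[[0,0,-0.004],[0,0,0]],[[0,0,-0.004],[0,0,0]]]}}

```text
time_s: 9.9
position: [474.4, -250.7, 101.4]
eef_rot: [0.001, 0.648, 0.762, -0.002]
force: [-10.9, 3.8, 32.9]
gripper_width: 0.625
finger_force: 30.4
```

Emit:
{"fn": "apply_moves", "kwargs": {"rows": [[[-0.001,0.0003,0.002],[0,0,0]],[[-0.0015,0.0005,0.002],[0,0,0]],[[-0.0015,0.0005,0.002],[0,0,0]]]}}

```text
time_s: 10.2
position: [474.1, -250.5, 102.0]
eef_rot: [0.003, 0.648, 0.762, -0.0]
force: [-3.6, -0.9, 17.9]
gripper_width: 0.626
finger_force: 30.1
```

Emit:
{"fn": "apply_moves", "kwargs": {"rows": [[[0,0,0],[0,0,4]],[[0,0,0],[0,0,8]],[[0,0,0],[0,0,12]],[[0,0,0],[0,0,16]]]}}

```text
time_s: 10.6
position: [473.6, -249.0, 102.4]
eef_rot: [0.001, 0.535, 0.845, -0.0]
force: [-6.7, 3.8, 26.5]
gripper_width: 0.626
finger_force: 30.2
```

Emit:
{"fn": "apply_moves", "kwargs": {"rows": [[[-0.0005,0,0.001],[0,0,4]],[[-0.0008,0,0.0015],[0,0,8]],[[-0.001,0,0.002],[0,0,12]],[[-0.001,0,0.002],[0,0,16]]], "force": 40}}

```text
time_s: 11.0
position: [472.9, -249.1, 103.9]
eef_rot: [0.001, 0.412, 0.911, -0.0]
force: [-4.5, 2.8, 20.5]
gripper_width: 0.624
finger_force: 40.1
```

Emit:
{"fn": "apply_moves", "kwargs": {"rows": [[[0,0,0],[0,0,4]],[[0,0,0],[0,0,8]],[[0,0,0.001],[0,0,12]],[[0,0,0.001],[0,0,16]]]}}

```text
time_s: 11.4
position: [472.8, -248.9, 104.1]
eef_rot: [0.001, 0.28, 0.96, -0.0]
force: [-2.4, 2.0, 12.7]
gripper_width: 0.624
finger_force: 40.1
```

```bash
python3 - <<'E'
from h import *
np.set_printoptions(precision=2,suppress=True)
s=env.observe();print(s['position'],s['force'],s['wrist_torque'],s['q'])
E
```

```text
[ 472.76 -248.88  104.09] [-2.39  1.98 12.67] [ 0.65  0.53 -0.14] [ 1.48  0.44 -1.24  1.85  0.45  1.18  1.09]
```

Emit:
{"fn": "apply_moves", "kwargs": {"rows": [[[0,0,0],[0,0,3]],[[0,0,0],[0,0,6]],[[0,0,-0.001],[0,0,9]],[[0,0,-0.001],[0,0,12]]]}}

```text
time_s: 11.8
position: [471.2, -249.6, 100.6]
eef_rot: [0.0, 0.179, 0.984, -0.0]
force: [0.2, -1.0, -0.2]
gripper_width: 0.624
finger_force: 39.9
```

```bash
python3 - <<'E'
from h import *
np.set_printoptions(precision=2,suppress=True)
s=env.observe();print(s['position'],s['force'],s['wrist_torque'],s['q'])
E
```

```text
[ 471.18 -249.6   100.57] [ 0.16 -1.05 -0.16] [-0.19 -0.11 -0.01] [ 1.5   0.47 -1.28  1.86  0.48  1.18  1.27]
```

Emit:
{"fn": "apply_moves", "kwargs": {"rows": [[[0.001,0,-0.001],[0,0,0]],[[0.0015,0.0003,-0.002],[0,0,0]],[[0.002,0.0005,-0.003],[0,0,0]],[[0.002,0.0005,-0.003],[0,0,0]]]}}

```text
time_s: 12.2
position: [473.2, -248.5, 97.5]
eef_rot: [0.0, 0.179, 0.984, 0.0]
force: [0.8, -0.8, -1.8]
gripper_width: 0.623
finger_force: 39.9
```

Emit:
{"fn": "apply_moves", "kwargs": {"rows": [[[0,0,-0.001],[0,0,0]],[[0,0,-0.002],[0,0,0]],[[0,0,-0.002],[0,0,0]]]}}

```text
time_s: 12.5
position: [473.3, -248.7, 96.1]
eef_rot: [0.0, 0.179, 0.984, 0.0]
force: [-0.5, -0.2, 2.3]
gripper_width: 0.618
finger_force: 40.0
```

Emit:
{"fn": "apply_moves", "kwargs": {"rows": [[[0,0,0],[0,0,-8]],[[0,0,0],[0,0,-16]],[[0,0,-0.0005],[0,0,-24]],[[0,0,-0.001],[0,0,-32]]]}}

```text
time_s: 12.9
position: [473.2, -249.4, 95.0]
eef_rot: [0.001, 0.446, 0.895, -0.0]
force: [1.1, -1.6, -0.2]
gripper_width: 0.624
finger_force: 39.9
```

Emit:
{"fn": "apply_moves", "kwargs": {"rows": [[[0,0,-0.0005],[0,0,-8]],[[0,0,-0.001],[0,0,-16]],[[0,0,-0.0015],[0,0,-24]],[[0,0,-0.002],[0,0,-32]]]}}

```text
time_s: 13.3
position: [473.3, -249.6, 93.0]
eef_rot: [0.001, 0.675, 0.738, -0.0]
force: [0.6, -2.0, -0.1]
gripper_width: 0.624
finger_force: 39.9
```

```bash
python3 - <<'E'
from h import *
np.set_printoptions(precision=2,suppress=True)
s=env.observe();print(s['position'],s['force'],s['wrist_torque'],s['q'])
E
```

```text
[ 473.34 -249.64   92.98] [ 0.59 -1.96 -0.06] [-0.42 -0.3  -0.01] [ 1.33  0.35 -1.03  1.86  0.33  1.12  0.27]
```

Emit:
{"fn": "apply_moves", "kwargs": {"rows": [[[0,0,-0.0005],[0,0,-6]],[[0,0,-0.001],[0,0,-12]],[[0,0,-0.001],[0,0,-12]]]}}

```text
time_s: 13.6
position: [473.3, -249.8, 92.6]
eef_rot: [0.001, 0.748, 0.664, -0.001]
force: [-0.4, -2.0, 4.4]
gripper_width: 0.626
finger_force: 40.0
```

```bash
cat > o.py <<'E'
from h import *
np.set_printoptions(precision=2,suppress=True)
s=env.observe();y=R.from_quat(s['eef_rot'],scalar_first=True).as_matrix()[:,1]
print(s['time_s'],s['position'],s['force'],s['wrist_torque'],s['q'],"yaw",np.degrees(np.arctan2(y[1],y[0])),s['gripper_width'])
E
python3 o.py
```

```text
13.6 [ 473.33 -249.77   92.62] [-0.44 -1.96  4.44] [-0.32  0.14 -0.01] [ 1.3   0.33 -0.99  1.87  0.31  1.11  0.08] yaw -6.75097520503686 0.6263658100881193
```

Emit:
{"fn": "apply_moves", "kwargs": {"rows": [[[0,0,0],[0,0,-6]],[[0,0,-0.0003],[0,0,-12]],[[0,0,-0.0003],[0,0,-12]]]}}

```text
time_s: 13.9
position: [473.7, -248.2, 92.6]
eef_rot: [0.001, 0.812, 0.584, -0.0]
force: [-0.7, 0.8, 7.4]
gripper_width: 0.616
finger_force: 40.0
```

```bash
python3 o.py
```

```text
13.9 [ 473.69 -248.23   92.65] [-0.66  0.84  7.41] [0.24 0.4  0.61] [ 1.27  0.32 -0.95  1.87  0.29  1.1  -0.12] yaw -18.560021821099948 0.6161570077252626
```

Emit:
{"fn": "apply_moves", "kwargs": {"rows": [[[0,0,0],[0,0,-5]],[[0,0,0],[0,0,-9]],[[0,0,0],[0,0,-9]]]}}

```text
time_s: 14.2
position: [474.3, -247.5, 92.7]
eef_rot: [0.001, 0.854, 0.52, 0.0]
force: [-0.4, 1.5, 7.8]
gripper_width: 0.62
finger_force: 40.0
```

```bash
python3 o.py
```

```text
14.2 [ 474.34 -247.47   92.74] [-0.36  1.55  7.81] [0.47 0.23 1.21] [ 1.25  0.31 -0.93  1.87  0.27  1.1  -0.26] yaw -27.350514853860954 0.6204645479321608
```

Emit:
{"fn": "apply_moves", "kwargs": {"rows": [[[0,0,0],[0,0,-5]],[[0,0,0],[0,0,-9]],[[0,0,0],[0,0,-9]]]}}

```text
time_s: 14.5
position: [474.3, -248.4, 92.7]
eef_rot: [0.001, 0.893, 0.451, 0.0]
force: [0.6, 0.3, 6.3]
gripper_width: 0.622
finger_force: 40.0
```

```bash
python3 o.py
```

```text
14.5 [ 474.25 -248.4    92.68] [0.6  0.31 6.35] [0.17 0.11 1.05] [ 1.22  0.3  -0.9   1.87  0.26  1.1  -0.41] yaw -36.42938889310332 0.6215296254954958
```

Emit:
{"fn": "apply_moves", "kwargs": {"rows": [[[0,0,0],[0,0,0]],[[0,0,0],[0,0,-5]],[[0,0,0],[0,0,-10]],[[0,0,0],[0,0,-10]]], "force": 55}}

```text
time_s: 14.9
position: [474.6, -248.6, 92.7]
eef_rot: [0.002, 0.929, 0.371, 0.001]
force: [0.7, 0.9, 5.6]
gripper_width: 0.615
finger_force: 55.0
```

```bash
python3 o.py
```

```text
14.9 [ 474.64 -248.57   92.74] [0.67 0.89 5.56] [ 0.03 -0.15  1.17] [ 1.2   0.29 -0.87  1.87  0.25  1.09 -0.57] yaw -46.41600823249921 0.6153995810758915
```

Emit:
{"fn": "apply_moves", "kwargs": {"rows": [[[0,0,0],[0,0,4]],[[0,0,0],[0,0,4]],[[0,0,0],[0,0,4]]], "hand": 0}}

```text
time_s: 15.2
position: [472.7, -248.7, 91.2]
eef_rot: [-0.0, 0.916, 0.401, -0.0]
force: [-0.5, 0.0, 0.2]
gripper_width: 0.803
finger_force: 0.0
```

Emit:
{"fn": "apply_moves", "kwargs": {"rows": [[[0,0,0.02],[0,0,0]],[[0,0,0.06],[0,0,0]],[[0,0,0.1],[0,0,0]],[[0.02,0,0.15],[0,0,0]],[[0.05,0,0.18],[0,0,0]]]}}

```text
time_s: 15.7
position: [522.6, -250.1, 274.7]
eef_rot: [0.002, 0.917, 0.4, -0.0]
force: [0.9, 0.1, -0.1]
gripper_width: 0.998
finger_force: 0.0
```

```bash
python3 o.py; python3 - <<'E'
from h import *
a=cams.grab_frame("side");b=cams.grab_frame("top")
o=np.zeros((480,800,3),np.uint8)
o[:,:400]=cv2.resize(a[200:320,200:300],(400,480),interpolation=3)[:,:,::-1];o[:,400:]=cv2.resize(b[165:285,345:445],(400,480),interpolation=3)[:,:,::-1]
cv2.imwrite("pics/e.png",o)
print(proj("side",[[474,-249,116],[474,-249,84]]),proj("top",[[474,-249,116]]))
E
```

```text
15.7 [ 522.58 -250.07  274.68] [ 0.86  0.11 -0.05] [ 0.01 -0.08 -0.02] [ 1.18  0.25 -0.93  1.53  0.21  1.46 -0.5 ] yaw -42.87359586088803 0.9977049018891658
[[225.85243642 261.77495738]
 [226.34753773 273.22214244]] [[396.38906908 246.55726793]]
```

View pics/e.png

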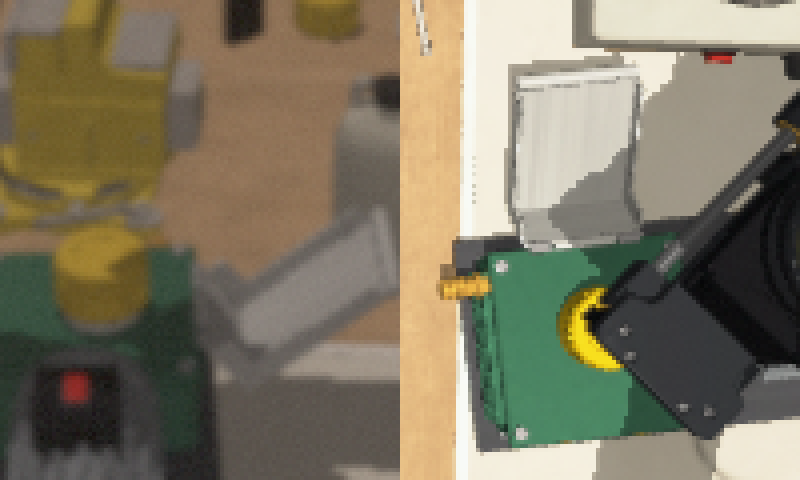

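Cap is level on the neck, with its top centre at about (225.7,261.3) in side; the prediction for home is 261.8. The cover bar is at side (297.5,261.9) and top (389.2,183.3).

```bash
python3 - <<'E'
from h import *
np.set_printoptions(precision=1,suppress=True)
y=np.radians(8);e=np.array([np.cos(y),np.sin(y),0]);ey=np.array([-np.sin(y),np.cos(y),0])
H=np.array([474,-249,77])+57*e
E=tri((389.2,183.3),(297.5,261.9));print("tri",E,"rel",(E-H)@e,(E-H)@ey,E[2]-77)
for th in(2.25,2.35,2.4,2.45,2.5):
    a=np.pi-np.arctan2(42,105)-th;P=H+113.1*(np.cos(a)*e+np.sin(a)*[0,0,1])
    print(th,P,proj("top",P),proj("side",P))
    print("   ends",proj("top",[P+40*ey,P-40*ey]).ravel(),proj("side",[P+40*ey,P-40*ey]).ravel())
E
```

```text
tri [ 638.2 -229.7  109.7] rel 108.26548927740951 -3.7446192548147272 32.66680375083335Traceback (most recent call last):
  File "<stdin>", line 7, in <module>
TypeError: can't multiply sequence by non-int of type 'numpy.float64'
```

Emit:
{"fn": "apply_moves", "kwargs": {"rows": [[[0.016,0.005,-0.01],[0,0,7.3]],[[0.032,0.01,-0.02],[0,0,14.6]],[[0.048,0.015,-0.04],[0,0,21.9]],[[0.064,0.02,-0.06],[0,0,29.2]],[[0.08,0.025,-0.08],[0,0,36.5]],[[0.1,0.03,-0.1],[0,0,43.8]],[[0.113,0.035,-0.115],[0,0,51]],[[0.113,0.035,-0.115],[0,0,51]]], "hand": 0.5, "force": 30}}

```text
time_s: 16.6
position: [634.9, -211.9, 152.4]
eef_rot: [-0.003, 0.653, 0.758, -0.0]
force: [-0.6, 0.0, 1.0]
gripper_width: 0.507
finger_force: 0.0
```

Emit:
{"fn": "apply_moves", "kwargs": {"rows": [[[0,0,0],[0,0,0]],[[0,0,0],[0,0,0]]]}}

```text
time_s: 16.8
position: [635.6, -214.4, 157.2]
eef_rot: [0.0, 0.655, 0.756, -0.0]
force: [0.2, -0.3, 0.4]
gripper_width: 0.498
finger_force: 0.0
```

```bash
python3 o.py
```

```text
16.8 [ 635.62 -214.44  157.16] [ 0.23 -0.32  0.39] [-0.02 -0.06  0.02] [ 0.98  0.6  -1.    1.45  0.51  1.36  0.1 ] yaw 8.227186639334276 0.4976893649250181
```

Emit:
{"fn": "apply_moves", "kwargs": {"rows": [[[0,0,-0.025],[0,0,0]],[[0,0,-0.042],[0,0,0]],[[0,0,-0.05],[0,0,0]],[[0,0,-0.05],[0,0,0]],[[0,0,-0.05],[0,0,0]]]}}

```text
time_s: 17.3
position: [636.2, -213.9, 107.0]
eef_rot: [0.0, 0.654, 0.757, 0.0]
force: [0.4, -0.0, 1.6]
gripper_width: 0.499
finger_force: 0.0
```

```bash
python3 o.py; python3 - <<'E'
from h import *
a=cams.grab_frame("side")
cv2.imwrite("pics/f.png",cv2.resize(a[200:300,230:320],(540,600),interpolation=3)[:,:,::-1])
E
```

```text
17.3 [ 636.24 -213.9   107.05] [ 0.39 -0.02  1.64] [-0.02 -0.09 -0.06] [ 0.97  0.64 -0.97  1.5   0.54  1.28  0.08] yaw 8.372124569559148 0.49903781153909904
```

View pics/f.png

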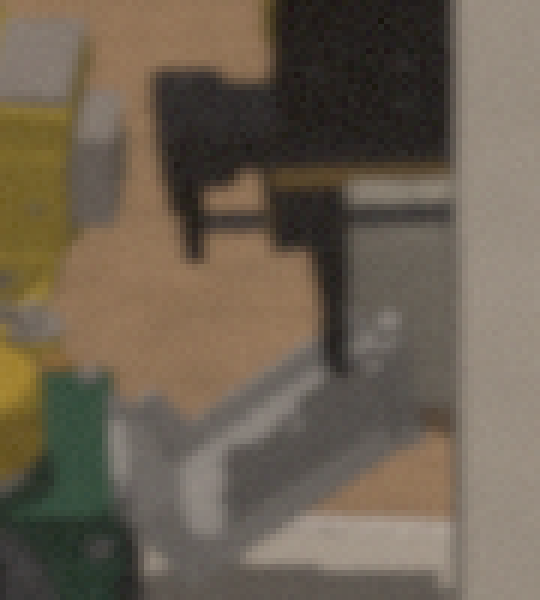

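The front finger tip is at (340,370), just above the sheet and in front of the bar (far end at (390,325)). The straddle is good, so I close.

Emit:
{"fn": "apply_moves", "kwargs": {"rows": [[[0,0,0],[0,0,0]],[[0,0,0],[0,0,0]],[[0,0,0],[0,0,0]],[[0,0,0],[0,0,0]],[[0,0,0],[0,0,0]]], "hand": 0.95, "force": 25}}

```text
time_s: 17.85
position: [635.3, -213.9, 106.3]
eef_rot: [-0.0, 0.653, 0.757, -0.001]
force: [-7.1, 0.1, -0.9]
gripper_width: 0.129
finger_force: 3.5
```

```bash
python3 o.py
```

```text
17.85 [ 635.35 -213.88  106.31] [-7.13  0.11 -0.89] [-0.22  1.5   0.03] [ 0.97  0.64 -0.97  1.51  0.54  1.29  0.08] yaw 8.391974256908803 0.12900546107395738
```

Emit:
{"fn": "apply_moves", "kwargs": {"rows": [[[0,0,0],[0,0,0]],[[0,0,0],[0,0,0]],[[-0.0035,-0.0005,0.0095],[0,0,0]],[[-0.0074,-0.001,0.0186],[0,0,0]],[[-0.0125,-0.0017,0.0272],[0,0,0]],[[-0.0178,-0.0025,0.0354],[0,0,0]],[[-0.0178,-0.0025,0.0354],[0,0,0]]]}}

```text
time_s: 18.55
position: [617.7, -216.3, 143.5]
eef_rot: [0.0, 0.654, 0.757, -0.0]
force: [-3.3, 0.7, -0.7]
gripper_width: 0.096
finger_force: 24.8
```

```bash
python3 o.py
```

```text
18.55 [ 617.68 -216.31  143.51] [-3.32  0.71 -0.72] [ 0.14  0.59 -0.08] [ 1.02  0.58 -1.01  1.51  0.5   1.33  0.11] yaw 8.373974536451936 0.09598343381058869
```

```bash
python3 - <<'E'
from h import *
a=cams.grab_frame("side")
cv2.imwrite("pics/g.png",cv2.resize(a[190:290,230:320],(540,600),interpolation=3)[:,:,::-1])
E
```

```text
(no output)
```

View pics/g.png

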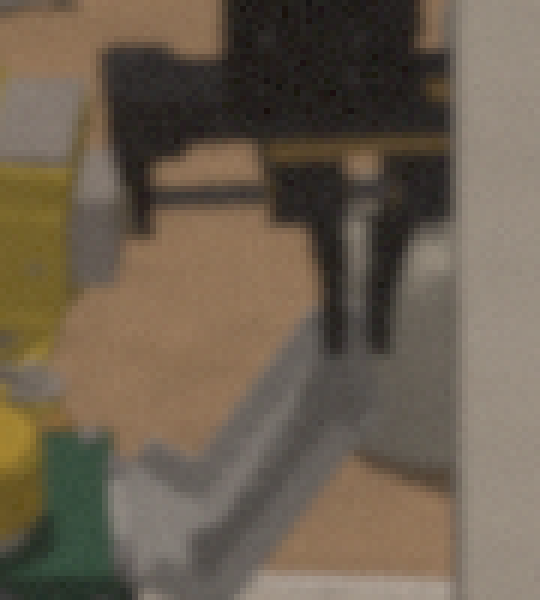

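Cover has followed; its bar is between the finger tips at (355,345).

Emit:
{"fn": "apply_moves", "kwargs": {"rows": [[[-0.006,-0.0009,0.0075],[0,0,0]],[[-0.0131,-0.0018,0.0146],[0,0,0]],[[-0.0205,-0.0029,0.021],[0,0,0]],[[-0.0284,-0.004,0.0265],[0,0,0]],[[-0.037,-0.0052,0.031],[0,0,0]],[[-0.0456,-0.0064,0.035],[0,0,0]],[[-0.0643,-0.009,0.0408],[0,0,0]],[[-0.0643,-0.009,0.0408],[0,0,0]]]}}

```text
time_s: 19.4
position: [557.2, -224.8, 188.8]
eef_rot: [0.005, 0.653, 0.757, 0.002]
force: [3.4, 2.5, 18.2]
gripper_width: 0.059
finger_force: 16.5
```

```bash
python3 o.py
```

```text
19.4 [ 557.2  -224.78  188.76] [ 3.45  2.48 18.18] [ 0.46 -0.9   0.01] [ 1.2   0.42 -1.09  1.61  0.39  1.34  0.2 ] yaw 8.403306331798257 0.05872922918136104
```

The pinch slipped just as the cover reached near vertical. I'll go behind the bar with closed fingers and push it over.

Emit:
{"fn": "apply_moves", "kwargs": {"rows": [[[0,0,0.01],[0,0,0]],[[0,0,0.02],[0,0,0]],[[0,0,0.045],[0,0,0]],[[0.02,0.003,0.045],[0,0,0]],[[0.04,0.006,0.045],[0,0,0]],[[0.04,0.006,0.045],[0,0,0]]], "hand": 0.8}}

```text
time_s: 20.0
position: [594.6, -218.2, 227.3]
eef_rot: [-0.001, 0.653, 0.758, 0.001]
force: [0.6, -0.8, 0.0]
gripper_width: 0.198
finger_force: 0.0
```

Emit:
{"fn": "apply_moves", "kwargs": {"rows": [[[0,0,-0.03],[0,0,0]],[[0,0,-0.06],[0,0,0]],[[0,0,-0.065],[0,0,0]],[[0,0,-0.065],[0,0,0]]], "hand": 1.0}}

```text
time_s: 20.4
position: [592.4, -219.5, 161.8]
eef_rot: [-0.001, 0.654, 0.757, -0.001]
force: [-0.8, -0.3, 0.2]
gripper_width: 0.014
finger_force: 0.0
```

```bash
python3 o.py; python3 - <<'E'
from h import *
a=cams.grab_frame("side")
cv2.imwrite("pics/i.png",cv2.resize(a[190:290,220:310],(540,600),interpolation=3)[:,:,::-1])
E
```

```text
20.4 [ 592.42 -219.53  161.84] [-0.8  -0.33  0.25] [-0.   -0.12 -0.03] [ 1.08  0.52 -1.04  1.55  0.46  1.34  0.14] yaw 8.377244722226576 0.013762735447283661
```

View pics/i.png

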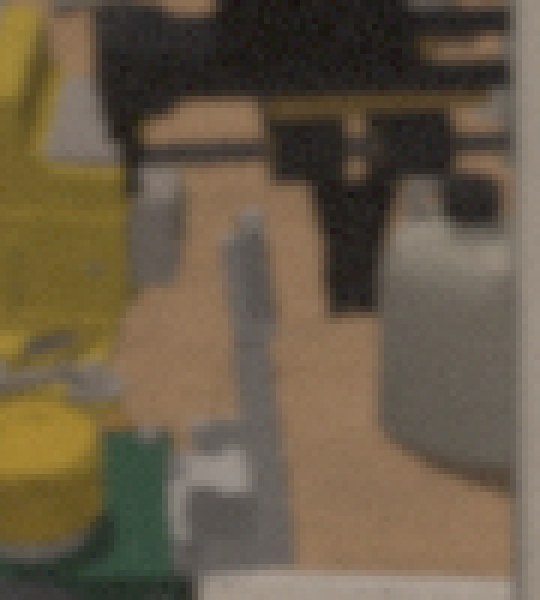

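Cover stands nearly upright (bar at (245,220)) with the closed fingers behind it at (350,310). I push it forward.

Emit:
{"fn": "apply_moves", "kwargs": {"rows": [[[-0.017,-0.002,0.009],[0,0,0]],[[-0.03,-0.004,0.013],[0,0,0]],[[-0.044,-0.006,0.016],[0,0,0]],[[-0.058,-0.008,0.016],[0,0,0]],[[-0.072,-0.01,0.015],[0,0,0]],[[-0.082,-0.0115,0.013],[0,0,0]],[[-0.091,-0.0125,0.011],[0,0,0]],[[-0.091,-0.0125,0.011],[0,0,0]]]}}

```text
time_s: 21.25
position: [502.7, -232.3, 174.9]
eef_rot: [0.001, 0.654, 0.757, -0.001]
force: [0.0, -0.5, 0.7]
gripper_width: 0.005
finger_force: 0.3
```

```bash
python3 o.py
```

```text
21.25 [ 502.68 -232.32  174.89] [ 0.01 -0.49  0.69] [-0.01 -0.13 -0.01] [ 1.35  0.33 -1.14  1.73  0.32  1.28  0.29] yaw 8.350599388693515 0.005434851365499577
```

Emit:
{"fn": "apply_moves", "kwargs": {"rows": [[[-0.01,-0.0015,-0.006],[0,0,0]],[[-0.021,-0.003,-0.012],[0,0,0]],[[-0.028,-0.004,-0.018],[0,0,0]],[[-0.034,-0.005,-0.024],[0,0,0]],[[-0.04,-0.0055,-0.031],[0,0,0]],[[-0.0445,-0.006,-0.038],[0,0,0]],[[-0.0445,-0.006,-0.038],[0,0,0]]]}}

```text
time_s: 21.95
position: [457.0, -237.7, 134.2]
eef_rot: [-0.001, 0.654, 0.757, -0.0]
force: [0.4, -0.7, -0.7]
gripper_width: 0.001
finger_force: 0.0
```

```bash
python3 o.py
```

```text
21.95 [ 457.01 -237.68  134.21] [ 0.37 -0.69 -0.69] [ 0.05 -0.1   0.01] [ 1.47  0.27 -1.16  1.86  0.27  1.18  0.36] yaw 8.359506146530787 0.000786248386109089
```

Emit:
{"fn": "apply_moves", "kwargs": {"rows": [[[-0.003,-0.0005,-0.005],[0,0,0]],[[-0.006,-0.001,-0.009],[0,0,0]],[[-0.009,-0.0012,-0.013],[0,0,0]],[[-0.009,-0.0012,-0.013],[0,0,0]]]}}

```text
time_s: 22.35
position: [448.7, -238.8, 121.9]
eef_rot: [-0.001, 0.653, 0.757, -0.0]
force: [-0.6, 0.6, -0.3]
gripper_width: 0.006
finger_force: 0.0
```

```bash
python3 o.py
```

```text
22.35 [ 448.71 -238.78  121.92] [-0.59  0.6  -0.25] [ 0.04 -0.12  0.  ] [ 1.48  0.27 -1.16  1.89  0.27  1.16  0.37] yaw 8.392827071395217 0.006139543544919777
```

Emit:
{"fn": "apply_moves", "kwargs": {"rows": [[[0,0,-0.002],[0,0,0]],[[0,0,-0.004],[0,0,0]],[[0,0,-0.004],[0,0,0]]]}}

```text
time_s: 22.65
position: [449.1, -239.0, 120.3]
eef_rot: [-0.001, 0.653, 0.757, -0.001]
force: [-7.3, 1.2, 16.9]
gripper_width: 0.006
finger_force: 8.3
```

```bash
python3 o.py
```

```text
22.65 [ 449.11 -239.05  120.29] [-7.28  1.22 16.87] [0.54 1.46 0.02] [ 1.48  0.27 -1.16  1.89  0.27  1.15  0.37] yaw 8.393614607395305 0.006466195589261201
```

Emit:
{"fn": "apply_moves", "kwargs": {"rows": [[[0,0,-0.001],[0,0,0]],[[0,0,-0.001],[0,0,0]]]}}

```text
time_s: 22.85
position: [449.1, -239.0, 120.1]
eef_rot: [-0.001, 0.653, 0.757, -0.001]
force: [-9.3, 3.1, 24.0]
gripper_width: 0.009
finger_force: 11.9
```

Emit:
{"fn": "apply_moves", "kwargs": {"rows": [[[0,0,0.02],[0,0,0]],[[0,0,0.06],[0,0,0]],[[0,0.04,0.1],[0,0,0]],[[0,0.09,0.12],[0,0,0]],[[0,0.14,0.12],[0,0,0]],[[0,0.19,0.12],[0,0,0]],[[0,0.24,0.12],[0,0,0]],[[0,0.24,0.12],[0,0,0]]]}}

```text
time_s: 23.65
position: [449.6, 8.4, 237.7]
eef_rot: [0.001, 0.649, 0.761, -0.001]
force: [0.5, 0.6, -0.4]
gripper_width: 0.006
finger_force: 0.0
```

```bash
python3 o.py; python3 - <<'E'
from h import *
a=cams.grab_frame("side");b=cams.grab_frame("top")
o=np.zeros((480,800,3),np.uint8)
o[:,:400]=cv2.resize(a[200:320,180:280],(400,480),interpolation=3)[:,:,::-1];o[:,400:]=cv2.resize(b[165:285,345:445],(400,480),interpolation=3)[:,:,::-1]
cv2.imwrite("pics/k.png",o)
y=np.radians(8);e=np.array([np.cos(y),np.sin(y),0]);ey=np.array([-np.sin(y),np.cos(y),0]);H=np.array([474,-249,77])+57*e
for th in(0,.05,.1):
    f=np.pi-np.arctan2(42,105)-th;P=H+113.1*(np.cos(f)*e+np.sin(f)*np.array([0,0,1]))
    Q=np.array([P+40*ey,P-40*ey]);print(th,(proj("side",Q)-[180,200])*4,(proj("top",Q)-[345,165])*4+[400,0])
E
```

```text
23.65 [449.61   8.4  237.66] [ 0.53  0.56 -0.44] [ 0.09 -0.06 -0.02] [ 1.36 -0.28 -1.22  1.86 -0.27  1.38  0.37] yaw 9.017925950068372 0.006125356253878234
0 [[100.87982238 207.8189827 ]
 [ 96.25730418 287.27879466]] [[554.45589112 407.93866158]
 [678.13817865 394.12102667]]
0.05 [[104.22533367 200.22275927]
 [ 99.80423519 279.36461463]] [[556.2179916  405.34344567]
 [680.5356358  391.45508172]]
0.1 [[108.03666792 192.74973397]
 [103.84750415 271.57459725]] [[557.89798361 402.2978237 ]
 [682.84110783 388.33988524]]
```

View pics/k.png

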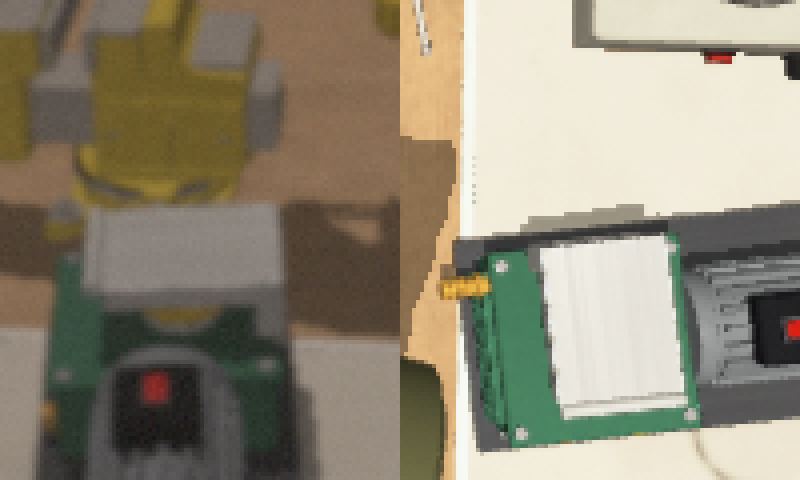

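The cover lies flat and closed: in the top crop its bar runs (563,410)–(687,400), which matches 0 rad, and the side view shows a level roof with the cap under it. The robot is clear.

```bash
python3 -c "
from station import ticket
print(ticket.job_done())"
```

```text
the job is handed in; nothing more can be done
None
```

The filler cap is screwed on level to a firm stop and released, the cover is folded fully closed over it, and the job is handed in at about 24 s. I took the cap as home because it hit a hard stop, stopped sinking and let the cover close. I did not look again at the canister, cup and pliers before handing in.

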